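# Mount the whetstone in its screw-clamp holder

## Robot

A 6-joint arm with a two-finger parallel gripper is mounted at the origin on the work surface. World frame = base frame: x ahead of the robot, y to its left, z up, the work surface at z = 0. Lengths are in m, angles in rad, forces in N, time in s.
With the tool pointing down it reaches from about 0.225 to 0.875 m from the base axis. Payload 3.4 kg.
Tool frame: the origin (TCP) lies at the very end of the fingers, on their centre line; the grasp point (between the pads) lies 19 mm behind it (manip.hold_point_z is the distance from the TCP to the grasp point, in m); z points along the fingers, x is the direction in which the jaws open and shut, and the axes are right-handed (so a half turn about z gives the same grasp; the last joint's range is limited). The gripper opens to 85 mm and grips with 20 to 120 N. Pads are 22 mm wide; open, the fingers measure 114 mm over their backs; the gripper's body (76 mm by 85 mm) begins 54 mm behind the grasp point. The pads swing forward as they close: fully open they stand 13 mm farther back than shut.
Start: joints at [-1.368, 0.276, 1.505, -0, 1.361, -0.121], TCP at [0.183, -0.545, 0.231] pointing down, gripper open.
Joint ranges: [-2.89, 2.89], [-0.75, 2.08], [0.22, 2.7], [-1.18, 4.32], [0.11, 2.71], [-2.7, 2.7]. Speed limits (rad/s): [2.57, 2.57, 3.14, 3.14, 3.14, 3.14].

## Interface

Orientations are given as a unit quaternion [w, x, y, z].
In Python, from rig import manip gives the robot as it stands.
- The arm moves only by the tool apply_moves, never from a script. Its argument "commands" is one flat list of numbers, 6 for each row, row after row: the shift along the tool's x, y, z normalised to -1 to 1, where 1 is 0.03 m, then the turn, a rotation vector about the tool's x, y, z normalised to -1 to 1, where 1 is 0.15 rad. A call has 1 to 20 rows; each row shifts and turns the commanded pose from where the row before left it, along the tool's axes as they then stand; what a row does not reach is not made up. A row lasts 1/10 s, in which the tool goes at most 50 mm and 8.59 degrees, less where a joint would pass 70% of its speed; a pose out of reach is approached as far as the arm can. A call with a number of a shift or a turn outside -1 to 1 is refused whole. A call with a gripper value outside its range is refused whole. "jaw" is the opening, from -1 (shut) to 1 (fully open), set as the call begins (left out, the last holds). The fingers move at their own pace and stop on an object; "newtons" is the grip in N (left out, the last holds). Time passes only in rows, so rows that do not move let the fingers close. It gives the time, the measured TCP pose, the force and the opening at its end, in the units of the state.
- manip.get_state(): the state, without advancing time (a new reading comes with each control period).
- manip.get_image(name): name is "scene" or "top"; returns a dict with "frame" (420x560x3 uint8, red, green, blue), "fx", "fy", "cx", "cy" (pixels), "extrinsics" (4x4, takes a point from camera to world coordinates). Camera axes: x right, y up, looking along -z (the intrinsics and any distortion apply to the point x, -y, -z); pixel columns grow to the right and rows downward; lengths in m; the calibration is good to about 2 mm. A picture is of the moment at which its call begins. There is no depth.
- manip.sign_off(): hands the job in, once; it reports no verdict.
The state is a dict: "clock": time; "qpos": joint angles; "qd": joint speeds; "effort": joint torques, N m; "position": TCP position; "ee_rot": TCP orientation; "contact_force": force on the tool from outside, world axes, zero at the start; "moment": the same for the moment, N m; "width": finger opening in m.
Only numpy, scipy, OpenCV 4.12 (cv2) and the standard library are available. Lean on these libraries where they do the work, as an engineer would, in place of code of your own. Each camera call takes 0.05 s, during which the arm holds its last target. There are 200 camera calls.

## Task

Mount the whetstone in the sharpening holder. Tuck one end under the hooked stop with the other end still raised, pivot it down flat on the rubber bed, then screw the clamp knob in, over several regrips, until its pad presses firmly on the stone, without forcing it; let go and leave the bowl, bottle, tray and beaker where they are.

Things in the scene. Friction and masses are not known exactly. Their poses are not given: they have to be found in the camera images.
- holder: Holder fixed to the table, base plate 245 x 84 x 8 mm. Origin on the table under the bed's middle; x runs from clamp screw to hooked stop, y across, z up. Two cheeks (y = +-17 to 25 mm, x = -122 to -98, up to z = 84) carry the screw. The stone has 7 mm play between ridge and stop and cannot drop in flat: its hook end goes in first, low on the bed, tilted 20 to 30 degrees to pass the screw.
- seat (a point): Centre of the rubber bed's top, 20 mm over the table, where the middle of the stone's underside belongs (a few mm along x is free); axes as the holder. Bed 50 mm wide, x = -79 to +78; at its clamp end a ridge 5 mm high (x = -85 to -79).
- hook (a point): Middle of the lower free edge of the hooked stop's lip, 32 mm above the bed at holder x = 66; axes as the holder. The lip is 60 mm wide, 8 mm thick and overhangs 12 mm; behind it the back stop's face is at holder x = 78.
- stone: Whetstone, plain grey-brown block 150 x 60 x 24 mm (x, y, z), about 0.4 to 0.65 kg, lying loose and flat. Origin at the centre of its underside, x along its length, z up. Either end may go to the hook.
- stone_end_a (a point): Middle of the stone's lower short edge at its +x end.
- stone_end_b (a point): Middle of the stone's lower short edge at its -x end.
- clamp: Screw shaft (12 mm thick) with a non-turning, stiffly sprung black pad 16 mm across on its lower end. Origin at the free pad's face; z up along the screw axis, which leans 30 degrees from vertical, knob end away from the hook, pad aimed at the stone's upper edge at the clamp end. Starts backed out, at least 3 mm clear of the pivoting stone; moves in 18 mm per knob turn; stays where it is left.
- knob_mid (a point): Centre of the black ribbed round knob, 48 mm across, 34 mm long, 91 mm up the screw axis from the pad face. Turns with the knob; z points outward (up) along the axis. With the pad on the stone, 12 mm of axis stay free below the knob for fingertips.
- knob (a joint): Knob angle in rad, 0 backed out, growing clockwise seen from above the knob, which screws it in (2.86 mm per rad, thread ends at 12.5). Free turning takes about 0.15 N m. The pad meets the seated stone between 7.6 and 9.3 rad, as the stone lies; then the pad's force climbs 25 to 60 N per rad and the torque by 0.003 N m per N. 15 to 60 N is firm; 100 N is forcing it.
- bowl: Bystander: steel bowl, 90 mm across, 45 mm high. Origin at the centre of its underside.
- bottle: Bystander: clear water bottle, 64 mm across, 200 mm high. Origin at the centre of its underside.
- tray: Bystander: small aluminium tray 120 x 90 x 22 mm. Origin at the centre of its underside.
- beaker: Bystander: white ceramic beaker, 70 mm across, 60 mm high. Origin at the centre of its underside.
Not all that is in view belongs to the job. What is meant by the stone is not yellow, and is the larger of those in its own colour.

How it is judged:
By the outcome, as a careful person would: the job done as asked, in the order asked, and still so for the second after the job is handed in, with the robot touching nothing.
It also fails if it takes over 72 s, if anything falls off the work surface, if the arm or the gripper's body presses on something with over 40 N, if the wrist force passes 120 N, or if a joint passes its speed limit or range.

## Working session

There is one attempt and no reset: what is moved stays moved. The work goes in short steps, Python scripts to look and compute and a tool call to move; the robot and the scene stay as the last step left them, time stands still between calls to the robot, and variables do not carry over. Pictures are saved under pics/ and viewed, about 8 in all and at most 12, crops included, and the job is handed in when it is done.

Besides the shell and the picture viewer there is one more tool, called after "Call:" by a JSON object that holds its "op" and its "data". apply_moves: Moves the arm, as the interface text tells. Scaled input: -1 to 1 covers 0.03 m each way for a shift and 0.15 rad each way for a turn. Its arguments: {"type":"object","properties":{"commands":{"type":"array"},"jaw":{"type":"number"},"newtons":{"type":"number"}},"required":["commands"]}

```bash
ls; mkdir -p pics; python3 - <<'E'
from rig import manip
import cv2,numpy as np
s=manip.get_state();print(s)
for n in("scene","top"):
    d=manip.get_image(n);np.savez(f"pics/{n}0.npz",**d)
    cv2.imwrite(f"pics/{n}0.png",d["frame"][:,:,::-1]);print(n,{k:np.round(v,4).tolist() if k!="frame" else 0 for k,v in d.items()})
E
```

```text
pics
{'clock': 0.0, 'qpos': array([-1.36800475e+00,  2.76615683e-01,  1.50612590e+00, -1.39629911e-05,
        1.36068027e+00, -1.21010190e-01]), 'qd': array([ 0.00020739, -0.00164186, -0.00029168, -0.00063753,  0.0008307 ,
       -0.00011546]), 'effort': array([-1.88782642e-04, -4.16778553e+01, -2.45807004e+01, -1.62004071e-04,
        1.13190670e-02, -2.69476942e-05]), 'position': array([ 0.18282928, -0.54461423,  0.23043078]), 'ee_rot': array([-6.14722283e-04,  8.11841955e-01, -5.83876531e-01, -6.77243492e-04]), 'contact_force': array([-0.15752866, -0.51359944,  0.09076924]), 'moment': array([ 0.02905754, -0.01300049,  0.02608198]), 'width': 0.08537868346239476}
scene {'frame': 0, 'fx': 506.982, 'fy': 506.982, 'cx': 283.5253, 'cy': 198.7366, 'extrinsics': [[0.0961, -0.7739, 0.626, 1.4547], [0.9954, 0.0785, -0.0557, -0.1089], [-0.006, 0.6284, 0.7779, 1.1614], [0.0, 0.0, 0.0, 1.0]]}
top {'frame': 0, 'fx': 379.5067, 'fy': 379.5067, 'cx': 284.264, 'cy': 209.1758, 'extrinsics': [[0.0213, 0.9747, -0.2225, 0.4077], [-0.9998, 0.0204, -0.0064, -0.0381], [-0.0017, 0.2226, 0.9749, 1.0008], [0.0, 0.0, 0.0, 1.0]]}
```

```bash
python3 -c "
import cv2,numpy as np
print(cv2.imread('pics/top0.png').shape)"
```

```text
(420, 560, 3)
```

View pics/top0.png

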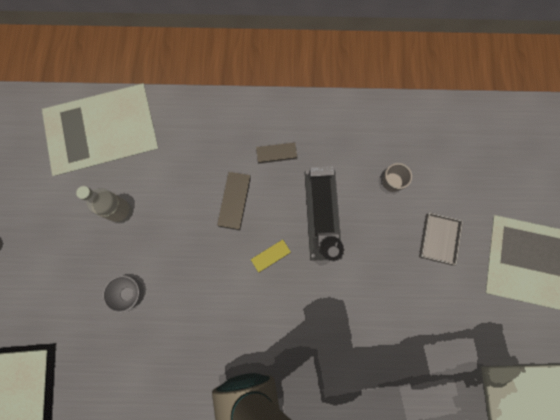

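View pics/scene0.png

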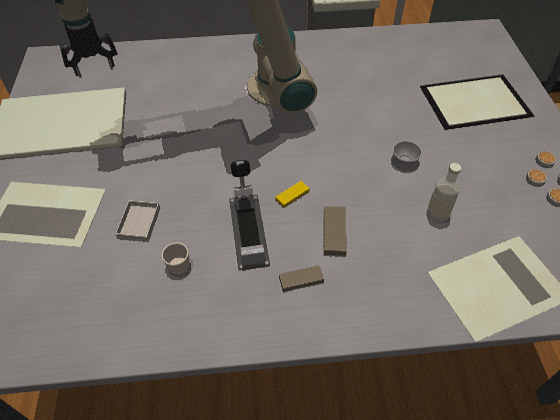

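The top view shows the stone (larger brown block) at about (234,201). The holder runs from the knob at (331,248) to the hook at (322,172), and the smaller brown and yellow blocks are decoys. The scene view shows the stone at (335,231), the holder hook at (250,255) and the knob at (241,169).

```bash
cat > h.py <<'E'
import numpy as np,cv2
from scipy.spatial.transform import Rotation as R
def cam(n,i=0): return dict(np.load(f"pics/{n}{i}.npz"))
def ray(d,px):
    px=np.atleast_2d(px).astype(float);E=d["extrinsics"]
    v=np.c_[(px[:,0]-d["cx"])/d["fx"],-(px[:,1]-d["cy"])/d["fy"],-np.ones(len(px))]
    return E[:3,3],v@E[:3,:3].T
def onplane(d,px,z):
    o,v=ray(d,px);return o+v*((z-o[2])/v[:,2])[:,None]
def proj(d,P):
    P=np.atleast_2d(P);E=d["extrinsics"];c=(P-E[:3,3])@E[:3,:3]
    return np.c_[d["cx"]+d["fx"]*c[:,0]/-c[:,2],d["cy"]-d["fy"]*c[:,1]/-c[:,2]]
def snap(n,i):
    from rig import manip
    d=manip.get_image(n);np.savez(f"pics/{n}{i}.npz",**d);return dict(d)
E
python3 - <<'E'
from h import *
t=cam("top")["frame"][:,:,::-1];s=cam("scene")["frame"][:,:,::-1]
a=cv2.resize(t[155:275,205:355],(750,600),interpolation=cv2.INTER_CUBIC)  # x5
b=cv2.resize(s[150:290,215:365],None,fx=4.2,fy=4.2,interpolation=cv2.INTER_CUBIC)
g=lambda x:np.clip(x.astype(float)*1.8,0,255).astype(np.uint8)
cv2.imwrite("pics/ca.png",g(a));cv2.imwrite("pics/cb.png",g(b))
d=cam("top")
hsv=cv2.cvtColor(d["frame"],cv2.COLOR_RGB2HSV)
for p in[(234,201),(277,153),(200,220)]:print(hsv[p[1],p[0]],d["frame"][p[1],p[0]])
for n in("top","scene"):
    d=cam(n);hsv=cv2.cvtColor(d["frame"],cv2.COLOR_RGB2HSV)
    m=((hsv[...,0]<25)&(hsv[...,1]>45)&(hsv[...,2]>40)).astype(np.uint8)
    cs,_=cv2.findContours(m,cv2.RETR_EXTERNAL,cv2.CHAIN_APPROX_NONE)
    for c in cs:
        if cv2.contourArea(c)>250 and 205<c[:,0,0].mean()<365 and 130<c[:,0,1].mean()<300:
            P=onplane(d,c[:,0],.024)[:,:2].astype(np.float32)
            print(n,cv2.contourArea(c),cv2.minAreaRect(c),cv2.minAreaRect(P))
E
```

```text
[ 18  56 104] [104  95  81]
[ 17  57 103] [103  93  80]
[ 10  19 120] [120 114 111]
top 1137.5 ((233.62872314453125, 200.17881774902344), (22.35116958618164, 55.22576904296875), 11.9761323928833) ((0.6534387469291687, 0.10289330780506134), (0.05997638404369354, 0.15001876652240753), 81.48981475830078)
top 526.0 ((276.28460693359375, 152.27694702148438), (15.256272315979004, 38.69883346557617), 82.87498474121094) ((0.78970867395401, -0.0063865408301353455), (0.04430427402257919, 0.1055665910243988), 8.782781600952148)
scene 674.5 ((301.0674133300781, 277.7920837402344), (17.913808822631836, 42.64835739135742), 77.00537872314453) ((0.8027905225753784, -0.007725361734628677), (0.05168047919869423, 0.10877098888158798), 8.335592269897461)
scene 976.0 ((335.0, 230.5), (49.0, 22.0), 90.0) ((0.6621623635292053, 0.1019246056675911), (0.05861354619264603, 0.16345390677452087), 81.61646270751953)
```

View pics/ca.png

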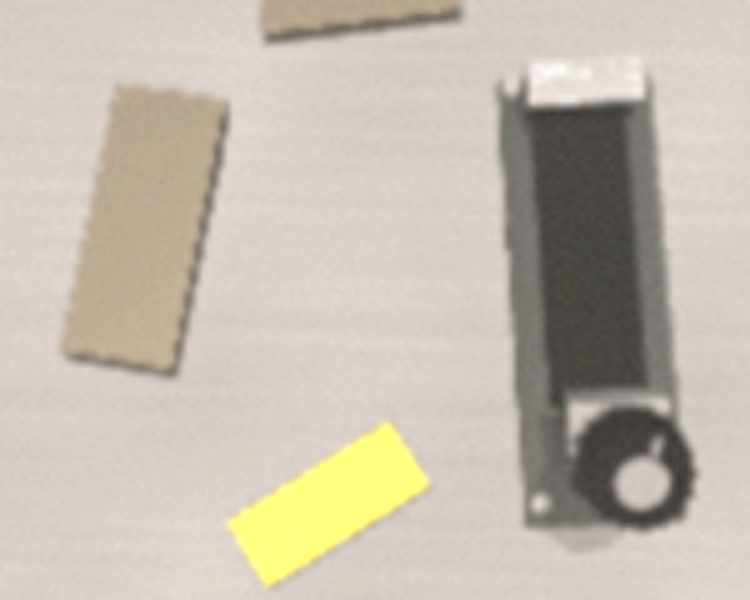

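View pics/cb.png

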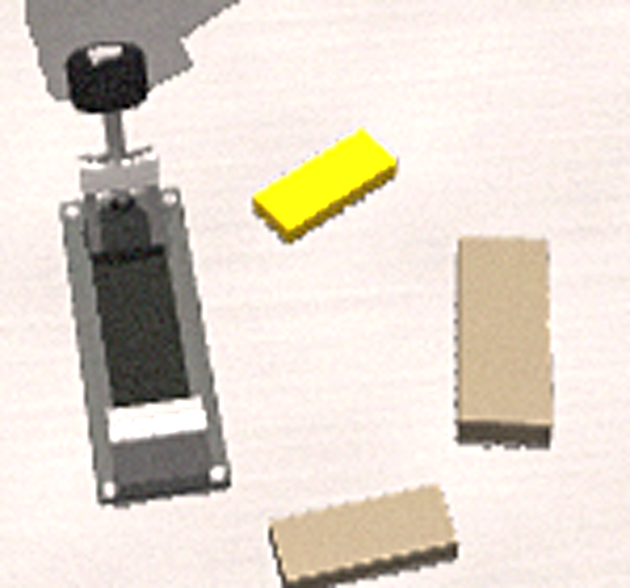

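The crops show the holder plate and bed edges clearly, with the bed in the zoomed top view between x of about 530–550 and 628–645. The stone top fits 60 x 150 mm exactly. Next I measure the holder edges and the knob.

```bash
python3 - <<'E'
from h import *
from scipy.optimize import least_squares
d=cam("top");g=cv2.GaussianBlur(cv2.cvtColor(d["frame"],cv2.COLOR_RGB2GRAY).astype(float),(0,0),.7)
def sub(p,x0,w=4):
    gr=np.abs(np.gradient(p));seg=gr[x0-w:x0+w+1];k=seg.argmax()+x0-w
    a,b,c=gr[k-1:k+2];return k+.5*(a-c)/(a-2*b+c+1e-9)
E4={}
for nm,u0,u1,z in[("plL",305,310.4,.008),("bedL",311,314.5,.02),("bedR",330.6,333.6,.02),("plR",335,339,.008)]:
    pts=[(sub(g[v],int(round(u0+(u1-u0)*(v-176)/(231-176))),2),v) for v in range(180,229)]
    P=onplane(d,pts,z)[:,:2]
    vx,vy,x0,y0=cv2.fitLine(P.astype(np.float32),cv2.DIST_HUBER,0,.002,.001).ravel()
    if vx<0:vx,vy=-vx,-vy
    E4[nm]=(vx,vy,x0,y0);print(nm,np.degrees(np.arctan2(vy,vx)),"y at x=.6",y0+(0.65-x0)*vy/vx)
# along-axis profile, top and scene
for u in(317,322,326):
    print("top col",u,[int(x) for x in g[164:184,u]],[int(x) for x in g[226:252,u-0+4]])
ds=cam("scene");
for (a,b) in [((65,210),.008),((180,190),.008),((228,487),.008),((100,502),.008),((107,408),.06),((205,402),.06),((110,443),.052),((208,437),.052)]:
    print("scene",a,onplane(ds,(215+a[0]/4.2,150+a[1]/4.2),b)[0])
for (a,b) in [((527,525),.008),((530,105),.06),((642,105),.06),((530,62),.06),((642,58),.06),((550,400),.02)]:
    print("top",a,onplane(d,(205+a[0]/5,155+a[1]/5),b)[0])
# knob: blob centres in both views
c=[]
for dd,(r0,r1,c0,c1) in[(d,(233,265,316,348)),(ds,(156,180,228,253))]:
    f=dd["frame"][r0:r1,c0:c1].max(2);m=(f<45).astype(np.uint8)
    m=cv2.morphologyEx(m,cv2.MORPH_CLOSE,np.ones((7,7)))
    n,l,st,ce=cv2.connectedComponentsWithStats(m);k=1+st[1:,4].argmax();print(st[k],ce[k]+[c0,r0])
    c.append((dd,ce[k]+[c0,r0]))
A=[];B=[]
rs=[ray(*x) for x in c];M=np.zeros((3,3));b=np.zeros(3)
for o,v in rs:
    v=v[0]/np.linalg.norm(v);Q=np.eye(3)-np.outer(v,v);M+=Q;b+=Q@o
X=np.linalg.solve(M,b);print("knob",X,[proj(x[0],X)-x[1] for x in c])
E
```

```text
plL 4.242504 y at x=.6 -0.08938597
bedL 4.1746635 y at x=.6 -0.10559519
bedR 4.0128922 y at x=.6 -0.1573983
plR 4.020746 y at x=.6 -0.17436558
top col 317 [115, 116, 120, 127, 134, 134, 129, 125, 124, 126, 124, 107, 71, 44, 39, 40, 40, 40, 40, 39] [40, 40, 39, 39, 39, 42, 50, 62, 75, 92, 108, 112, 107, 97, 85, 69, 54, 47, 45, 44, 41, 39, 39, 39, 39, 39]
top col 322 [116, 116, 119, 123, 127, 131, 130, 127, 126, 124, 115, 90, 59, 41, 38, 39, 40, 39, 39, 39] [38, 38, 39, 39, 39, 42, 53, 68, 78, 84, 79, 61, 45, 37, 35, 35, 35, 36, 37, 38, 37, 37, 38, 40, 42, 44]
top col 326 [116, 117, 121, 124, 124, 124, 124, 125, 126, 123, 107, 78, 51, 39, 38, 39, 39, 39, 39, 40] [38, 38, 38, 39, 40, 44, 56, 71, 80, 78, 61, 43, 36, 35, 35, 36, 37, 37, 38, 41, 53, 74, 95, 106, 110, 111]
scene (65, 210) [ 0.51564092 -0.18089887  0.008     ]
scene (180, 190) [ 0.50576229 -0.10013321  0.008     ]
scene (228, 487) [ 0.75001374 -0.08563213  0.008     ]
scene (100, 502) [ 0.75289551 -0.16625206  0.008     ]
scene (107, 408) [ 0.71782903 -0.15661837  0.06      ]
scene (205, 402) [ 0.71946369 -0.09605079  0.06      ]
scene (110, 443) [ 0.73835294 -0.15623168  0.052     ]
scene (208, 437) [ 0.74002505 -0.09596817  0.052     ]
top (527, 525) [ 0.49996097 -0.10247165  0.008     ]
top (530, 105) [ 0.7120645  -0.09936029  0.06      ]
top (642, 105) [ 0.71326942 -0.15744325  0.06      ]
top (530, 62) [ 0.73554024 -0.09922847  0.06      ]
top (642, 58) [ 0.73894589 -0.15763609  0.06      ]
top (550, 400) [ 0.56404599 -0.11330715  0.02      ]
[  4   4  23  23 280] [330.425      246.72857143]
[  0   4  25  20 313] [240.32587859 169.38658147]
knob [ 0.51865359 -0.14104002  0.13949109] [array([[0.75504951, 0.06555458]]), array([[0.63035745, 0.03520071]])]
```

```bash
cat >> h.py <<'E'
H0=np.array([.6507,-.1316,0]);YAW=np.radians(4.1)
RH=R.from_euler('z',YAW)
def hold(p): return H0+RH.apply(p)      # holder (m) -> world
def cur():
    from rig import manip
    s=manip.get_state();q=s["ee_rot"];return s,np.array(s["position"]),R.from_quat([q[1],q[2],q[3],q[0]])
def rot(x,z):
    z=np.array(z,float)/np.linalg.norm(z);x=np.array(x,float);x-=z*(x@z);x/=np.linalg.norm(x)
    return R.from_matrix(np.c_[x,np.cross(z,x),z])
def rows(p0,r0,p1,r1,N):
    w=(r0.inv()*r1).as_rotvec()/N;t=r0.inv().apply(np.array(p1)-p0)
    M=sum(R.from_rotvec(w*k).as_matrix() for k in range(N));p=np.linalg.solve(M,t)
    print(N,"rows of",np.round(np.r_[p/.03,w/.15],3).tolist())
E
python3 - <<'E'
from h import *
s,p,r=cur()
a=np.radians(-98.51);r1=rot([np.cos(a),np.sin(a),0],[0,0,-1])
rows(p,r,[.655,.103,.13],r1,36)
E
```

```text
36 rows of [-0.561, -0.496, 0.094, 0.0, 0.0, 0.087]
```

Call:
{"op": "apply_moves", "data": {"commands": [-0.72, -0.64, 0, 0, 0, 0.112, -0.72, -0.64, 0, 0, 0, 0.112, -0.72, -0.64, 0, 0, 0, 0.112, -0.72, -0.64, 0, 0, 0, 0.112, -0.72, -0.64, 0, 0, 0, 0.112, -0.72, -0.64, 0, 0, 0, 0.112, -0.72, -0.64, 0, 0, 0, 0.112, -0.72, -0.64, 0, 0, 0, 0.112, -0.72, -0.64, 0, 0, 0, 0.112, -0.72, -0.64, 0, 0, 0, 0.112, -0.72, -0.64, 0, 0, 0, 0.112, -0.72, -0.64, 0, 0, 0, 0.112, -0.72, -0.64, 0, 0, 0, 0.112, -0.72, -0.64, 0, 0, 0, 0.112], "jaw": 1, "newtons": 60}}

```text
clock: 1.5
position: [0.3809, -0.192, 0.2311]
ee_rot: [0.0, 0.737, -0.675, -0.0]
contact_force: [0.4, 0.1, 0.4]
width: 0.0857
```

Call:
{"op": "apply_moves", "data": {"commands": [-0.72, -0.64, 0, 0, 0, 0.112, -0.72, -0.64, 0, 0, 0, 0.112, -0.72, -0.64, 0, 0, 0, 0.112, -0.72, -0.64, 0, 0, 0, 0.112, -0.72, -0.64, 0, 0, 0, 0.112, -0.72, -0.64, 0, 0, 0, 0.112, -0.72, -0.64, 0, 0, 0, 0.112, -0.72, -0.64, 0, 0, 0, 0.112, -0.72, -0.64, 0, 0, 0, 0.112, -0.72, -0.64, 0, 0, 0, 0.112, -0.72, -0.64, 0, 0, 0, 0.112, -0.72, -0.64, 0, 0, 0, 0.112, -0.72, -0.64, 0, 0, 0, 0.112, -0.72, -0.64, 0, 0, 0, 0.112, 0, 0, 0, 0, 0, 0]}}

```text
clock: 3.0
position: [0.6572, 0.1053, 0.2298]
ee_rot: [0.001, -0.654, 0.756, 0.0]
contact_force: [-0.9, -0.6, -0.1]
width: 0.0857
```

```bash
python3 - <<'E'
from h import *
s,p,r=cur();print(p,s["qpos"],s["clock"])
a=np.radians(-98.51);r1=rot([np.cos(a),np.sin(a),0],[0,0,-1])
rows(p,r,[.655,.103,.002],r1,10)
E
```

```text
[0.65719905 0.10528133 0.22979875] [5.37237707e-02 4.14059244e-01 1.29776090e+00 1.21709242e-03
 1.42942191e+00 1.76879210e+00] 3.0
10 rows of [0.009, 0.006, 0.759, -0.0, 0.001, 0.003]
```

Call:
{"op": "apply_moves", "data": {"commands": [0.01, 0.01, 0.85, 0, 0, 0, 0.01, 0.01, 0.85, 0, 0, 0, 0.01, 0.01, 0.85, 0, 0, 0, 0.01, 0.01, 0.85, 0, 0, 0, 0.01, 0.01, 0.85, 0, 0, 0, 0.01, 0.01, 0.85, 0, 0, 0, 0.01, 0, 0.85, 0, 0, 0, 0.01, 0, 0.85, 0, 0, 0, 0.01, 0, 0.5, 0, 0, 0, 0, 0, 0.29, 0, 0, 0.03, 0, 0, 0, 0, 0, 0]}}

```text
clock: 4.1
position: [0.6515, 0.1, 0.0023]
ee_rot: [-0.001, -0.652, 0.759, 0.001]
contact_force: [-0.8, -0.7, 0.3]
width: 0.0856
```

Call:
{"op": "apply_moves", "data": {"commands": [0, 0, 0, 0, 0, 0, 0, 0, 0, 0, 0, 0, 0, 0, 0, 0, 0, 0, 0, 0, 0, 0, 0, 0, 0, 0, 0, 0, 0, 0, 0, 0, 0, 0, 0, 0, 0, 0, 0, 0, 0, 0], "jaw": -1, "newtons": 80}}

```text
clock: 4.8
position: [0.6543, 0.1007, 0.0056]
ee_rot: [0.002, -0.652, 0.758, -0.001]
contact_force: [0.0, 0.3, 6.7]
width: 0.0579
```

```bash
cat >> h.py <<'E'
DX=0.0;DH=.0056
def stone(th,xe,ze,y=0):   # TCP pose for tilt th(deg), hook lower edge at holder (xe,ze) mm
    t=np.radians(th);u=np.array([np.cos(t),0,-np.sin(t)]);n=np.array([np.sin(t),0,np.cos(t)])
    p=np.array([xe,y,ze])/1e3-u*(.075+DX)+n*DH
    return hold(p),rot(RH.apply([0,-1,0]),RH.apply(-n))
E
python3 - <<'E'
from h import *
s,p,r=cur();print(p,s["qpos"])
pA,rA=stone(25,53,100);print(pA)
rows(p,r,p+[0,0,.06],r,3)
p1=pA+[-0.0,.215,0];rows(p+[0,0,.06],r,p1,rA,6)
rows(p1,rA,pA,rA,12)
pB,rB=stone(25,53,24);rows(pA,rA,pB,rB,8)
E
```

```text
[0.6543482  0.1006899  0.00564089] [4.75794681e-02 5.84499828e-01 1.59978937e+00 1.82209914e-04
 9.53451205e-01 1.76936358e+00]
[ 0.63812584 -0.13250133  0.13677169]
3 rows of [-0.001, -0.002, -0.667, 0.0, 0.0, 0.0]
6 rows of [0.112, 0.154, -0.376, -0.487, 0.055, -0.243]
12 rows of [0.596, 0.039, 0.018, 0.0, 0.0, 0.0]
8 rows of [-0.0, -0.134, 0.287, 0.0, 0.0, 0.0]
```

Call:
{"op": "apply_moves", "data": {"commands": [0, 0, -0.4, 0, 0, 0, 0, 0, -0.8, 0, 0, 0, 0, 0, -0.8, 0, 0, 0, 0.112, 0.154, -0.376, -0.487, 0.055, -0.243, 0.112, 0.154, -0.376, -0.487, 0.055, -0.243, 0.112, 0.154, -0.376, -0.487, 0.055, -0.243, 0.112, 0.154, -0.376, -0.487, 0.055, -0.243, 0.112, 0.154, -0.376, -0.487, 0.055, -0.243, 0.112, 0.154, -0.376, -0.487, 0.055, -0.243]}}

```text
clock: 5.7
position: [0.6371, 0.082, 0.1354]
ee_rot: [0.161, 0.714, -0.664, -0.149]
contact_force: [-0.1, -0.9, -4.9]
width: 0.0578
```

Call:
{"op": "apply_moves", "data": {"commands": [0.6, 0.04, 0.018, 0, 0, 0, 0.6, 0.04, 0.018, 0, 0, 0, 0.6, 0.04, 0.018, 0, 0, 0, 0.6, 0.04, 0.018, 0, 0, 0, 0.6, 0.04, 0.018, 0, 0, 0, 0.6, 0.04, 0.018, 0, 0, 0, 0.6, 0.04, 0.018, 0, 0, 0, 0.6, 0.04, 0.018, 0, 0, 0, 0.6, 0.04, 0.018, 0, 0, 0, 0.6, 0.04, 0.018, 0, 0, 0, 0.6, 0.04, 0.018, 0, 0, 0, 0.6, 0.04, 0.018, 0, 0, 0, 0, 0, 0, 0, 0, 0, 0, 0, 0, 0, 0, 0]}}

```text
clock: 7.1
position: [0.6366, -0.1346, 0.135]
ee_rot: [0.16, 0.714, -0.665, -0.149]
contact_force: [0.6, -0.5, -3.6]
width: 0.0581
```

```bash
python3 - <<'E'
from h import *
s,p,r=cur();print(p,s["qpos"],s["clock"],s["width"],s["contact_force"])
pA,rA=stone(25,53,100);print(pA,np.degrees((r.inv()*rA).as_rotvec()))
d=snap("scene",1);t=snap("top",1)
f=d["frame"][140:300,190:330,::-1]
f=np.clip(cv2.resize(f,None,fx=3.7,fy=3.7,interpolation=cv2.INTER_CUBIC).astype(float)*1.6,0,255).astype(np.uint8)
# predicted stone corners (hook end) in scene
O=p+r.apply([0,0,DH])
for x in(-.075,.075):
  for y in(-.03,.03):
    for z in(0,.024):
      P=p+r.apply([y,-x,DH-z]);q=(proj(d,P)[0]-[190,140])*3.7
      cv2.circle(f,tuple(int(v) for v in q),3,(0,0,255) if x>0 else (0,255,0),1)
cv2.imwrite("pics/a1.png",f);print(f.shape)
E
```

```text
[ 0.63660486 -0.1345802   0.13503718] [-0.24184435  0.69351769  1.11096951 -0.13328587  1.75709917  1.26187517] 7.1 0.058113244585342415 [ 0.64775219 -0.49770355 -3.60578457]
[ 0.63812584 -0.13250133  0.13677169] [ 0.22884051  0.04896169 -0.0606298 ]
(592, 518, 3)
```

View pics/a1.png

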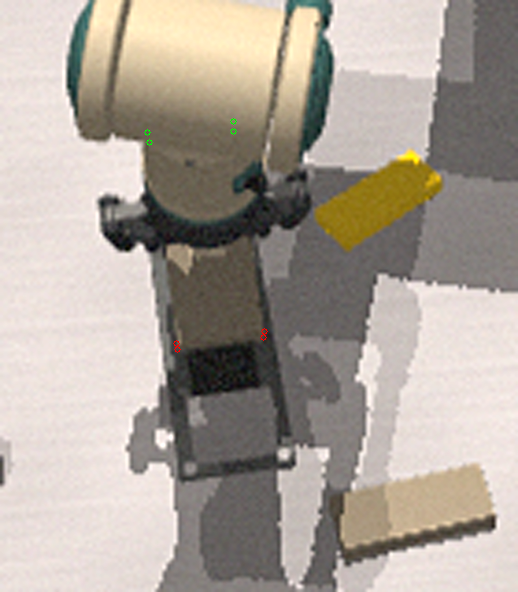

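The stone is held square and tilted above the bed. Its hook end shows at about (220,345) zoomed, next to the predicted markers. I'll check the edge numerically.

```bash
python3 - <<'E'
from h import *
s,p,r=cur();d=cam("scene",1)
for c in(245,250,255): print(c,d["frame"][224:256,c].max(1).tolist())
for x in(.072,.075,.078):
  for z in(0,.024):
    print(x,z,[np.round(proj(d,p+r.apply([y,-x,DH-z]))[0],1).tolist() for y in(-.03,0,.03)])
for P in([.066,0,.052],[.066,0,.06],[.078,0,.06]): print(P,proj(d,hold(P)))
for c in(245,250,255): print(c,cam("scene")["frame"][236:262,c].max(1).tolist())
pB,rB=stone(25,53,24);rows(p,r,pB,rB,8)
E
```

```text
245 [57, 55, 54, 55, 55, 58, 56, 58, 53, 48, 29, 21, 17, 9, 24, 21, 19, 15, 13, 15, 22, 23, 24, 60, 65, 61, 64, 66, 65, 93, 86, 63]
250 [56, 58, 55, 58, 56, 58, 59, 56, 47, 32, 15, 24, 32, 26, 19, 15, 23, 8, 15, 10, 25, 16, 68, 67, 63, 58, 66, 63, 64, 64, 68, 65]
255 [56, 56, 53, 58, 57, 61, 56, 55, 40, 19, 13, 18, 20, 27, 28, 18, 12, 25, 28, 20, 13, 38, 61, 64, 60, 66, 61, 63, 60, 63, 65, 61]
0.072 0 [[261.4, 230.0], [249.8, 231.7], [238.2, 233.3]]
0.072 0.024 [[261.6, 228.3], [249.8, 230.0], [238.0, 231.6]]
0.075 0 [[261.6, 231.2], [250.0, 232.8], [238.3, 234.5]]
0.075 0.024 [[261.8, 229.5], [250.0, 231.1], [238.1, 232.8]]
0.078 0 [[261.8, 232.3], [250.1, 234.0], [238.5, 235.6]]
0.078 0.024 [[262.0, 230.6], [250.2, 232.3], [238.3, 234.0]]
[0.066, 0, 0.052] [[252.06364618 247.47182276]]
[0.066, 0, 0.06] [[251.89658551 245.76780457]]
[0.078, 0, 0.06] [[252.49217184 249.5930265 ]]
245 [37, 34, 33, 27, 40, 36, 30, 34, 38, 30, 31, 142, 150, 150, 171, 196, 171, 169, 125, 74, 62, 62, 62, 57, 64, 60]
250 [36, 34, 32, 31, 33, 37, 40, 29, 36, 27, 151, 153, 150, 144, 171, 152, 162, 153, 87, 57, 60, 61, 65, 64, 62, 62]
255 [32, 33, 35, 36, 30, 33, 33, 31, 30, 79, 140, 148, 144, 208, 156, 206, 177, 94, 57, 61, 61, 57, 58, 55, 62, 62]
8 rows of [-0.004, -0.137, 0.278, 0.003, 0.0, 0.0]
```

Call:
{"op": "apply_moves", "data": {"commands": [0, -0.13, 0.28, 0, 0, 0, 0, -0.13, 0.28, 0, 0, 0, 0, -0.13, 0.28, 0, 0, 0, 0, -0.13, 0.28, 0, 0, 0, 0, -0.13, 0.28, 0, 0, 0, 0, -0.13, 0.28, 0, 0, 0, 0, -0.13, 0.28, 0, 0, 0, 0, -0.13, 0.28, 0, 0, 0, 0, 0, 0, 0, 0, 0]}}

```text
clock: 8.1
position: [0.6355, -0.1341, 0.0594]
ee_rot: [0.161, 0.714, -0.665, -0.15]
contact_force: [0.1, -0.4, -4.8]
width: 0.0581
```

```bash
sed -i 's/^DX=0.0;/DX=0.002;/' h.py; python3 - <<'E'
from h import *
s,p,r=cur();print(p,s["contact_force"],s["moment"],stone(25,53,24)[0])
pC,rC=stone(25,66,22);rows(p,r,pC,rC,6)
E
```

```text
[ 0.63547938 -0.13408149  0.05941473] [ 0.06691565 -0.36815267 -4.84820767] [ 0.05507343 -0.52596914 -0.00760472] [ 0.63631786 -0.13263092  0.06161693]
6 rows of [-0.008, -0.07, -0.034, 0.007, 0.0, -0.0]
```

Call:
{"op": "apply_moves", "data": {"commands": [-0.01, -0.07, -0.03, 0, 0, 0, -0.01, -0.07, -0.03, 0, 0, 0, -0.01, -0.07, -0.03, 0, 0, 0, -0.01, -0.07, -0.03, 0, 0, 0, -0.01, -0.07, -0.03, 0, 0, 0, -0.01, -0.07, -0.03, 0, 0, 0, 0, 0, 0, 0, 0, 0, 0, 0, 0, 0, 0, 0]}}

```text
clock: 8.9
position: [0.6498, -0.1315, 0.0606]
ee_rot: [0.16, 0.714, -0.665, -0.149]
contact_force: [-0.5, -0.5, -4.7]
width: 0.0579
```

```bash
python3 - <<'E'
from h import *
s,p,r=cur();print(p,s["contact_force"],s["moment"])
pC,rC=stone(25,66,22);print(pC)
d=snap("scene",2)
for c in(245,250,255): print(c,d["frame"][228:256,c].max(1).tolist())
rows(p,r,*stone(25,66,20),3)
E
```

```text
[ 0.64976152 -0.13150091  0.06055344] [-0.49886726 -0.45779193 -4.6569642 ] [ 0.07110573 -0.45612994  0.0210184 ]
[ 0.64928459 -0.13170146  0.05961693]
245 [22, 26, 49, 55, 54, 51, 54, 53, 59, 57, 52, 52, 51, 52, 55, 53, 57, 55, 53, 64, 67, 66, 60, 65, 63, 64, 61, 70]
250 [24, 16, 43, 57, 57, 52, 56, 53, 48, 58, 57, 57, 59, 54, 58, 52, 53, 53, 68, 61, 66, 61, 61, 62, 63, 65, 62, 63]
255 [13, 53, 56, 57, 51, 50, 58, 53, 55, 53, 53, 54, 51, 54, 59, 57, 54, 58, 64, 63, 66, 63, 63, 64, 64, 63, 64, 64]
3 rows of [0.002, -0.009, 0.032, 0.009, -0.001, -0.001]
```

```bash
python3 - <<'E'
from h import *
s,p,r=cur()
a=stone(25,66,20.7);b=stone(14,69.7,20.7);c=stone(4,73,20.7);e=stone(0,74.5,19.8)
rows(p,r,*a,3);rows(*a,*b,8);rows(*b,*c,8);rows(*c,*e,4)
E
```

```text
3 rows of [0.002, -0.006, 0.025, 0.009, -0.001, -0.001]
8 rows of [-0.0, -0.011, 0.056, 0.16, -0.0, 0.0]
8 rows of [0.0, -0.01, 0.054, 0.145, 0.0, -0.0]
4 rows of [0.0, -0.01, 0.052, 0.116, 0.0, 0.0]
```

Call:
{"op": "apply_moves", "data": {"commands": [0, -0.006, 0.025, 0, 0, 0, 0, -0.006, 0.025, 0, 0, 0, 0, -0.006, 0.025, 0, 0, 0, 0, -0.011, 0.056, 0.16, 0, 0, 0, -0.011, 0.056, 0.16, 0, 0, 0, -0.011, 0.056, 0.16, 0, 0, 0, -0.011, 0.056, 0.16, 0, 0, 0, -0.011, 0.056, 0.16, 0, 0, 0, -0.011, 0.056, 0.16, 0, 0, 0, -0.011, 0.056, 0.16, 0, 0, 0, -0.011, 0.056, 0.16, 0, 0, 0, 0, 0, 0, 0, 0]}}

```text
clock: 10.15
position: [0.6459, -0.1317, 0.0451]
ee_rot: [0.091, 0.726, -0.676, -0.085]
contact_force: [0.2, -0.2, -4.5]
width: 0.0581
```

```bash
python3 - <<'E'
from h import *
s,p,r=cur();print(p,s["contact_force"],s["moment"])
b=stone(14,69.7,20.7);print(b[0],np.degrees((r.inv()*b[1]).as_rotvec()))
rows(p,r,*stone(4,73,20.7),8)
E
```

```text
[ 0.64594106 -0.13172757  0.04514913] [ 0.23481975 -0.17205338 -4.47936109] [ 0.0298793  -0.28039987 -0.00688411]
[ 0.64705135 -0.13186154  0.04476164] [ 0.30326021 -0.01634285 -0.03723878]
8 rows of [0.001, -0.015, 0.055, 0.15, -0.0, -0.001]
```

Call:
{"op": "apply_moves", "data": {"commands": [0, -0.014, 0.055, 0.15, 0, 0, 0, -0.014, 0.055, 0.15, 0, 0, 0, -0.014, 0.055, 0.15, 0, 0, 0, -0.014, 0.055, 0.15, 0, 0, 0, -0.014, 0.055, 0.15, 0, 0, 0, -0.014, 0.055, 0.15, 0, 0, 0, -0.014, 0.055, 0.15, 0, 0, 0, -0.014, 0.055, 0.15, 0, 0, 0, 0, 0, 0, 0, 0]}}

```text
clock: 11.05
position: [0.647, -0.1315, 0.0312]
ee_rot: [0.026, 0.731, -0.681, -0.024]
contact_force: [0.7, -0.8, -4.1]
width: 0.0576
```

```bash
python3 - <<'E'
from h import *
s,p,r=cur();print(p,s["contact_force"],s["moment"])
rows(p,r,*stone(0,74.5,20),4)
E
```

```text
[ 0.64701798 -0.13152678  0.03120665] [ 0.7252286  -0.84675602 -4.1383125 ] [-0.0047802  -0.05916284 -0.00238524]
4 rows of [0.003, -0.012, 0.046, 0.118, -0.0, -0.001]
```

Call:
{"op": "apply_moves", "data": {"commands": [0, -0.012, 0.046, 0.118, 0, 0, 0, -0.012, 0.046, 0.118, 0, 0, 0, -0.012, 0.046, 0.118, 0, 0, 0, -0.012, 0.046, 0.118, 0, 0, 0, 0, 0, 0, 0, 0]}}

```text
clock: 11.55
position: [0.6487, -0.1315, 0.0257]
ee_rot: [-0.001, 0.732, -0.682, 0.001]
contact_force: [0.3, 0.9, -4.6]
width: 0.0579
```

```bash
python3 - <<'E'
from h import *
s,p,r=cur();print(p,s["contact_force"],s["moment"])
rows(p,r,*stone(0,74.5,20),4)
d=snap("scene",3);t=snap("top",3)
f=np.hstack([cv2.resize(x["frame"][a:a+110,b:b+110,::-1],(400,400),interpolation=cv2.INTER_CUBIC) for x,a,b in((d,155,190),(t,155,270))])
cv2.imwrite("pics/a3.png",np.clip(f.astype(float)*2,0,255).astype(np.uint8))
E
```

```text
[ 0.64871956 -0.13151688  0.02572547] [ 0.31667521  0.89600144 -4.62322963] [-0.0179662   0.01231857  0.0070501 ]
4 rows of [0.002, 0.004, 0.001, -0.004, -0.001, -0.001]
```

View pics/a3.png

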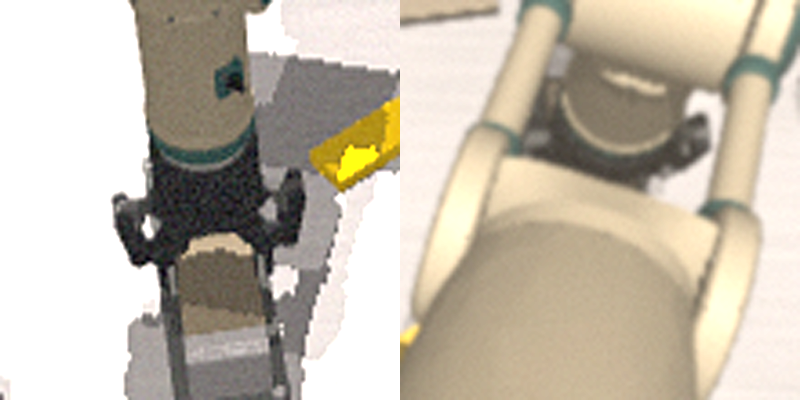

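The scene half shows the stone flat with its end under the lip (boundary around (225,330)). The arm blocks the view in the top half. The force is still only the stone's weight, so I lower until it touches.

Call:
{"op": "apply_moves", "data": {"commands": [0, 0, 0.03, 0, 0, 0, 0, 0, 0.03, 0, 0, 0, 0, 0, 0, 0, 0, 0]}}

```text
clock: 11.95
position: [0.6494, -0.1316, 0.0257]
ee_rot: [-0.001, 0.732, -0.681, 0.001]
contact_force: [-3.8, 0.9, 6.0]
width: 0.0579
```

Call:
{"op": "apply_moves", "data": {"commands": [0, 0, 0.03, 0, 0, 0, 0, 0, 0.03, 0, 0, 0, 0, 0, 0, 0, 0, 0]}}

```text
clock: 12.25
position: [0.6495, -0.1316, 0.0257]
ee_rot: [-0.001, 0.732, -0.681, 0.002]
contact_force: [-6.2, 0.9, 14.9]
width: 0.0578
```

Call:
{"op": "apply_moves", "data": {"commands": [0, 0, -0.04, 0, 0, 0, 0, 0, 0, 0, 0, 0, 0, 0, 0, 0, 0, 0, 0, 0, 0, 0, 0, 0, 0, 0, -0.2, 0, 0, 0, 0, 0, -0.6, 0, 0, 0, 0, 0, -1, 0, 0, 0, 0, 0, -1, 0, 0, 0, 0, 0, -1, 0, 0, 0, 0, 0, -1, 0, 0, 0, 0, 0, -1, 0, 0, 0, 0, 0, -0.8, 0, 0, 0], "jaw": 1}}

```text
clock: 13.45
position: [0.6493, -0.1316, 0.2238]
ee_rot: [-0.001, 0.732, -0.681, 0.002]
contact_force: [0.5, 0.8, 0.3]
width: 0.0852
```

```bash
python3 - <<'E'
from h import *
s,p,r=cur();print(p,s["qpos"],s["width"],s["contact_force"])
d=snap("scene",4);t=snap("top",4)
f=np.hstack([cv2.resize(x["frame"][a:a+110,b:b+110,::-1],(400,400),interpolation=cv2.INTER_CUBIC) for x,a,b in((d,155,190),(t,155,270))])
cv2.imwrite("pics/a4.png",np.clip(f.astype(float)*2,0,255).astype(np.uint8))
# knob grasp pose candidates
for kx,kz in((-132.5,139.5),(-130,144)):
    ax=np.array([-.5,0,.866]);k=np.array([kx,0,kz])/1e3
    print("axis x at z=44:",kx+(kz-44)*.577, hold(k))
E
```

```text
[ 0.64931847 -0.1315769   0.22375786] [-3.05049912e-01  4.09609737e-01  1.31980324e+00  3.18570412e-04
  1.40722429e+00  1.19427556e+00] 0.08518367947154872 [0.51815009 0.75983227 0.30284424]
axis x at z=44: -77.3965 [ 0.5185391  -0.14107341  0.1395    ]
axis x at z=44: -72.30000000000001 [ 0.5210327  -0.14089467  0.144     ]
```

View pics/a4.png

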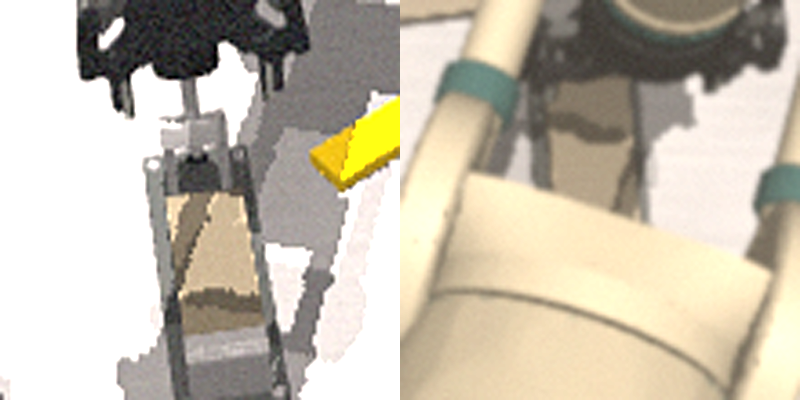

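Both views show the stone lying flat and tucked under the lip. In the scene half its clamp end is at about (205,192), beside the pad. Next is the knob.

```bash
cat >> h.py <<'E'
AX=np.array([-.5,0,.8660254]);K=np.array([-.1325,0,.1410])
def knob(up,ang=0):  # TCP pose; up = TCP height along axis above the knob middle at start (m)
    r=rot(RH.apply([0,-1,0]),RH.apply(-AX))*R.from_euler('z',ang)
    return hold(K+AX*up),r
E
python3 - <<'E'
from h import *
s,p,r=cur()
a=knob(.075);print(a[0]);rows(p,r,*a,10);rows(*a,*knob(-.017),7)
E
```

```text
[ 0.48113507 -0.14375457  0.2059519 ]
10 rows of [-0.002, 0.574, -0.072, 0.342, -0.003, 0.001]
7 rows of [-0.0, 0.0, 0.438, 0.0, 0.0, 0.0]
```

Call:
{"op": "apply_moves", "data": {"commands": [0, 0.574, -0.072, 0.342, 0, 0, 0, 0.574, -0.072, 0.342, 0, 0, 0, 0.574, -0.072, 0.342, 0, 0, 0, 0.574, -0.072, 0.342, 0, 0, 0, 0.574, -0.072, 0.342, 0, 0, 0, 0.574, -0.072, 0.342, 0, 0, 0, 0.574, -0.072, 0.342, 0, 0, 0, 0.574, -0.072, 0.342, 0, 0, 0, 0.574, -0.072, 0.342, 0, 0, 0, 0.574, -0.072, 0.342, 0, 0, 0, 0, 0, 0, 0, 0]}}

```text
clock: 14.65
position: [0.4741, -0.1416, 0.1993]
ee_rot: [-0.186, 0.707, -0.661, 0.171]
contact_force: [-0.3, 0.9, -0.2]
width: 0.0854
```

```bash
python3 - <<'E'
from h import *
s,p,r=cur();print(p,s["qpos"],s["clock"]);rows(p,r,*knob(.075),4)
E
```

```text
[ 0.47409662 -0.14161689  0.19930018] [-0.69116111 -0.02774331  2.08101235  0.50761811  0.77271466  0.50054941] 14.65
4 rows of [0.022, -0.077, -0.02, 0.022, 0.004, -0.007]
```

Call:
{"op": "apply_moves", "data": {"commands": [0.044, -0.154, -0.04, 0.044, 0.008, -0.014, 0.044, -0.154, -0.04, 0.044, 0.008, -0.014, 0, 0, 0, 0, 0, -1, 0, 0, 0, 0, 0, -1, 0, 0, 0, 0, 0, -1, 0, 0, 0, 0, 0, -1, 0, 0, 0, 0, 0, -1, 0, 0, 0, 0, 0, -1, 0, 0, 0, 0, 0, -1, 0, 0, 0, 0, 0, -1, 0, 0, 0, 0, 0, -1, 0, 0, 0, 0, 0, -1, 0, 0, 0, 0, 0, -1, 0, 0, 0, 0, 0, -1, 0, 0, 0, 0, 0, -1, 0, 0, 0, 0, 0, -1, 0, 0, 0, 0, 0, -1, 0, 0, 0, 0, 0, -1, 0, 0, 0, 0, 0, -1, 0, 0, 0, 0, 0, -1]}}

```text
clock: 16.65
position: [0.4877, -0.1462, 0.2105]
ee_rot: [0.135, 0.793, 0.55, 0.225]
contact_force: [0.2, -0.1, -1.4]
width: 0.0858
```

```bash
python3 - <<'E'
from h import *
s,p,r=cur();print(p,s["qpos"],s["clock"],s["contact_force"],s["moment"])
a=knob(.075,-2.85);print(np.degrees((r.inv()*a[1]).as_rotvec()));rows(p,r,*knob(-.017,-3.0),7)
E
```

```text
[ 0.4877244  -0.14624804  0.21045381] [-0.68408274 -0.02367682  2.05548642  0.51534717  0.77332643 -2.20837892] 16.65 [ 0.24650254 -0.05160668 -1.36116556] [-0.03046677  0.22361096  0.02127655]
[ 0.42753684  0.05419839 -7.88395056]
7 rows of [0.003, -0.042, 0.441, 0.007, 0.001, -0.274]
```

Call:
{"op": "apply_moves", "data": {"commands": [0, -0.042, 0.44, 0, 0, -0.274, 0, -0.042, 0.44, 0, 0, -0.274, 0, -0.042, 0.44, 0, 0, -0.274, 0, -0.042, 0.44, 0, 0, -0.274, 0, -0.042, 0.44, 0, 0, -0.274, 0, -0.042, 0.44, 0, 0, -0.274, 0, -0.042, 0.44, 0, 0, -0.274, 0, 0, 0, 0, 0, 0]}}

```text
clock: 17.45
position: [0.5265, -0.1402, 0.1245]
ee_rot: [0.164, 0.709, 0.656, 0.203]
contact_force: [-0.2, 0.3, -0.5]
width: 0.0857
```

```bash
python3 - <<'E'
from h import *
s,p,r=cur();print(p,s["qpos"],s["clock"],s["contact_force"],s["moment"])
rows(p,r,*knob(-.017,-3.0),2)
d=snap("scene",5);t=snap("top",5)
f=np.hstack([cv2.resize(x["frame"][a:a+90,b:b+90,::-1],(400,400),interpolation=cv2.INTER_CUBIC) for x,a,b in((d,130,195),(t,195,290))])
cv2.imwrite("pics/a5.png",np.clip(f.astype(float)*2,0,255).astype(np.uint8))
E
```

```text
[ 0.52648036 -0.14020052  0.12449568] [-0.60458262  0.14312254  2.13904193  0.66900404  0.53117723 -2.62634216] 17.45 [-0.21110829  0.27672093 -0.527175  ] [-0.07943817  0.19159004  0.02465971]
2 rows of [-0.002, 0.023, -0.021, 0.015, 0.002, -0.023]
```

View pics/a5.png

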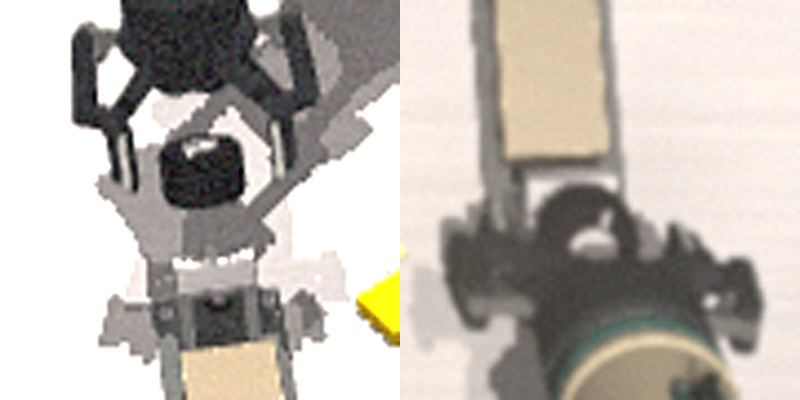

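The gripper straddles the knob: in the scene half the tips are at (122,185) and (285,180), with the knob at (202,172) centred between them. I close now.

Call:
{"op": "apply_moves", "data": {"commands": [0, 0.02, 0, 0, 0, 0, 0, 0, 0, 0, 0, 0, 0, 0, 0, 0, 0, 0, 0, 0, 0, 0, 0, 0, 0, 0, 0, 0, 0, 0, 0, 0, 0, 0, 0, 0, 0, 0, 0, 0, 0, 0], "jaw": -1, "newtons": 50}}

```text
clock: 18.25
position: [0.5255, -0.1419, 0.1268]
ee_rot: [0.166, 0.709, 0.655, 0.203]
contact_force: [-4.4, -2.8, 4.0]
width: 0.0472
```

Call:
{"op": "apply_moves", "data": {"commands": [0, 0, 0.0143, 0, 0, 1, 0, 0, 0.0143, 0, 0, 1, 0, 0, 0.0143, 0, 0, 1, 0, 0, 0.0143, 0, 0, 1]}}

```text
clock: 18.65
position: [0.5262, -0.1428, 0.1251]
ee_rot: [0.099, 0.872, 0.414, 0.242]
contact_force: [-6.1, -6.4, 4.0]
width: 0.0469
```

```bash
cat >> h.py <<'E'
def rep():
    s,p,r=cur();f=r.inv().apply(s["contact_force"]);m=r.inv().apply(s["moment"])
    k=RH.inv().apply(p-H0)*1e3;a=(k/1e3-K)@AX*1e3
    print("t",s["clock"],"q",np.round(s["qpos"],3),"w",round(float(s["width"]),4),"\nF tool",np.round(f,1),"M tool",np.round(m,3),"TCP holder mm",np.round(k,1),"axial",round(a,1),"off-axis",np.round(k-K*1e3-a*AX,1))
E
python3 -c "from h import *;rep()"
```

```text
t 18.65 q [-0.607  0.141  2.141  0.669  0.525 -2.022] w 0.0469 
F tool [-6.9  1.4 -6.7] M tool [ 0.106 -1.327 -0.13 ] TCP holder mm [-125.    -2.2  125.1] axial -17.5 off-axis [-1.2 -2.2 -0.7]
```

Call:
{"op": "apply_moves", "data": {"commands": [0, 0, 0.0143, 0, 0, 1, 0, 0, 0.0143, 0, 0, 1, 0, 0, 0.0143, 0, 0, 1, 0, 0, 0.0143, 0, 0, 1, 0, 0, 0.0143, 0, 0, 1, 0, 0, 0.0143, 0, 0, 1, 0, 0, 0.0143, 0, 0, 1, 0, 0, 0.0143, 0, 0, 1, 0, 0, 0.0143, 0, 0, 1, 0, 0, 0.0143, 0, 0, 1, 0, 0, 0.0143, 0, 0, 1, 0, 0, 0.0143, 0, 0, 1, 0, 0, 0.0143, 0, 0, 1, 0, 0, 0.0143, 0, 0, 1, 0, 0, 0.0143, 0, 0, 1, 0, 0, 0.0143, 0, 0, 1]}}

```text
clock: 20.25
position: [0.5273, -0.1414, 0.1177]
ee_rot: [-0.189, 0.702, -0.663, 0.178]
contact_force: [-15.1, -6.8, 6.3]
width: 0.047
```

```bash
python3 -c "from h import *;rep()"
```

```text
t 20.25 q [-0.602  0.155  2.147  0.683  0.511  0.363] w 0.047 
F tool [  5.9  10.3 -13.2] M tool [-2.023  0.701 -0.114] TCP holder mm [-123.8   -0.9  117.7] axial -24.5 off-axis [-3.6 -0.9 -2.1]
```

Call:
{"op": "apply_moves", "data": {"commands": [0.02, 0.04, -0.03, 0, 0, 0.5, 0.02, 0.03, -0.02, 0, 0, 1, 0, 0, 0.0143, 0, 0, 1, 0, 0, 0.0143, 0, 0, 1, 0, 0, 0.0143, 0, 0, 1, 0, 0, 0.0143, 0, 0, 1, 0, 0, 0.0143, 0, 0, 1]}}

```text
clock: 20.95
position: [0.5285, -0.1403, 0.1158]
ee_rot: [0.253, -0.309, 0.914, -0.066]
contact_force: [13.0, 4.3, -12.3]
width: 0.0469
```

```bash
python3 -c "from h import *;rep()"
```

```text
t 20.95 q [-0.603  0.16   2.148  0.698  0.512  1.325] w 0.0469 
F tool [-6.2 -0.1 17.3] M tool [-0.347 -0.679 -0.235] TCP holder mm [-1.225e+02  1.000e-01  1.158e+02] axial -26.8 off-axis [-3.4  0.1 -2. ]
```

Call:
{"op": "apply_moves", "data": {"commands": [-0.01, 0, 0.035, 0, 0, 0.5, 0, 0, 0.025, 0, 0, 1, 0, 0, 0.0143, 0, 0, 1, 0, 0, 0.0143, 0, 0, 1, 0, 0, 0.0143, 0, 0, 1, 0, 0, 0.0143, 0, 0, 1, 0, 0, 0.0143, 0, 0, 1, 0, 0, 0, 0, 0, 0]}}

```text
clock: 21.75
position: [0.5313, -0.1399, 0.114]
ee_rot: [0.255, 0.154, 0.953, 0.06]
contact_force: [7.0, 4.8, -1.1]
width: 0.0473
```

```bash
python3 -c "from h import *;rep()"
```

```text
t 21.75 q [-0.599  0.166  2.148  0.708  0.504  2.29 ] w 0.0473 
F tool [-3.7  6.2  4.7] M tool [-0.917 -0.088  0.145] TCP holder mm [-119.7    0.2  114. ] axial -29.8 off-axis [-2.1  0.2 -1.2]
```

Call:
{"op": "apply_moves", "data": {"commands": [0, 0, 0, 0, 0, 0, 0, 0, 0, 0, 0, 0, 0, 0, 0, 0, 0, 0, 0, 0, 0, 0, 0, -1, 0, 0, 0, 0, 0, -1, 0, 0, 0, 0, 0, -1, 0, 0, 0, 0, 0, -1, 0, 0, 0, 0, 0, -1, 0, 0, 0, 0, 0, -1, 0, 0, 0, 0, 0, -1, 0, 0, 0, 0, 0, -1, 0, 0, 0, 0, 0, -1, 0, 0, 0, 0, 0, -1, 0, 0, 0, 0, 0, -1, 0, 0, 0, 0, 0, -1, 0, 0, 0, 0, 0, -1, 0, 0, 0, 0, 0, -1, 0, 0, 0, 0, 0, -1, 0, 0, 0, 0, 0, -1], "jaw": 1}}

```text
clock: 23.65
position: [0.5302, -0.1414, 0.1134]
ee_rot: [-0.146, 0.835, -0.485, 0.217]
contact_force: [0.2, 0.5, 0.5]
width: 0.0853
```

Call:
{"op": "apply_moves", "data": {"commands": [0, 0, 0, 0, 0, -1, 0, 0, 0, 0, 0, -1, 0, 0, 0, 0, 0, -1, 0, 0, 0, 0, 0, -1, 0, 0, 0, 0, 0, -1, 0, 0, 0, 0, 0, -1, 0, 0, 0, 0, 0, -1, 0, 0, 0, 0, 0, -1, 0, 0, 0, 0, 0, -1, 0, 0, 0, 0, 0, -1, 0, 0, 0, 0, 0, -1, 0, 0, 0, 0, 0, -1, 0, 0, 0, 0, 0, -1, 0, 0, 0, 0, 0, -1, 0, 0, 0, 0, 0, -1, 0, 0, 0, 0, 0, 0]}}

```text
clock: 25.25
position: [0.5302, -0.1414, 0.1134]
ee_rot: [0.132, 0.799, 0.542, 0.225]
contact_force: [-0.8, 0.2, 0.2]
width: 0.0852
```

```bash
python3 - <<'E'
from h import *
rep();d=snap("scene",6);t=snap("top",6)
f=np.hstack([cv2.resize(x["frame"][a:a+90,b:b+90,::-1],(400,400),interpolation=cv2.INTER_CUBIC) for x,a,b in((d,130,195),(t,195,290))])
cv2.imwrite("pics/a6.png",np.clip(f.astype(float)*2,0,255).astype(np.uint8))
E
```

```text
t 25.25 q [-0.6    0.166  2.149  0.705  0.501 -2.363] w 0.0852 
F tool [-0.  -0.6 -0.6] M tool [ 0.23  -0.072  0.009] TCP holder mm [-120.8   -1.1  113.4] axial -29.7 off-axis [-3.2 -1.1 -1.9]
```

View pics/a6.png

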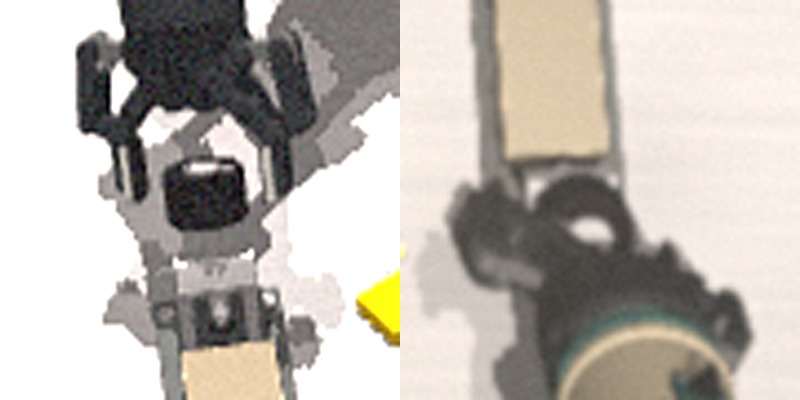

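The knob has moved in and the open fingers (scene half, (130,190) and (270,190)) still straddle it at (205,195). I regrip now.

Call:
{"op": "apply_moves", "data": {"commands": [0, 0, 0, 0, 0, 0, 0, 0, 0, 0, 0, 0, 0, 0, 0, 0, 0, 0, 0, 0, 0, 0, 0, 0, 0, 0, 0, 0, 0, 0, 0, 0, 0, 0, 0, 0, 0, 0, 0.0143, 0, 0, 1, 0, 0, 0.0143, 0, 0, 1], "jaw": -1}}

```text
clock: 26.15
position: [0.5309, -0.1409, 0.1129]
ee_rot: [0.096, 0.872, 0.414, 0.243]
contact_force: [-3.5, 1.7, 5.3]
width: 0.0469
```

```bash
python3 -c "from h import *;rep()"
```

```text
t 26.15 q [-0.599  0.167  2.15   0.707  0.5   -2.06 ] w 0.0469 
F tool [ 1.2 -1.5 -6.3] M tool [ 0.323  0.002 -0.093] TCP holder mm [-120.2   -0.7  112.9] axial -30.5 off-axis [-2.9 -0.7 -1.7]
```

Call:
{"op": "apply_moves", "data": {"commands": [0, 0, 0.01, 0, 0, 1, 0, 0, 0.01, 0, 0, 1, 0, 0, 0.0143, 0, 0, 1, 0, 0, 0.0143, 0, 0, 1, 0, 0, 0.0143, 0, 0, 1, 0, 0, 0.0143, 0, 0, 1, 0, 0, 0.0143, 0, 0, 1, 0, 0, 0.0143, 0, 0, 1, 0, 0, 0.0143, 0, 0, 1, 0, 0, 0.0143, 0, 0, 1, 0, 0, 0.0143, 0, 0, 1, 0, 0, 0.0143, 0, 0, 1]}}

```text
clock: 27.35
position: [0.5343, -0.1407, 0.109]
ee_rot: [-0.131, 0.866, -0.426, 0.227]
contact_force: [1.9, 2.3, 2.6]
width: 0.0468
```

```bash
python3 -c "from h import *;rep()"
```

```text
t 27.35 q [-0.594  0.178  2.15   0.722  0.489 -0.271] w 0.0468 
F tool [-0.1 -3.8 -1.2] M tool [ 0.336 -0.327 -0.089] TCP holder mm [-116.7   -0.8  109. ] axial -35.6 off-axis [-2.  -0.8 -1.2]
```

Call:
{"op": "apply_moves", "data": {"commands": [0, 0, 0.0143, 0, 0, 1, 0, 0, 0.0143, 0, 0, 1, 0, 0, 0.0143, 0, 0, 1]}}

```text
clock: 27.65
position: [0.5351, -0.141, 0.108]
ee_rot: [-0.178, 0.749, -0.608, 0.192]
contact_force: [2.6, 1.7, 1.7]
width: 0.0468
```

```bash
python3 -c "from h import *;rep()"
```

```text
t 27.65 q [-0.593  0.18   2.15   0.725  0.486  0.176] w 0.0468 
F tool [-1.1 -3.4 -0.1] M tool [ 0.174 -0.417 -0.15 ] TCP holder mm [-115.9   -1.1  108. ] axial -36.8 off-axis [-1.8 -1.1 -1.1]
```

Call:
{"op": "apply_moves", "data": {"commands": [0, 0, 0.0143, 0, 0, 1, 0, 0, 0.0143, 0, 0, 1]}}

```text
clock: 27.85
position: [0.5356, -0.1412, 0.1073]
ee_rot: [0.205, -0.65, 0.713, -0.164]
contact_force: [3.4, 1.0, 2.7]
width: 0.0469
```

```bash
python3 -c "from h import *;rep()"
```

```text
t 27.85 q [-0.593  0.182  2.151  0.727  0.484  0.474] w 0.0469 
F tool [-1.5 -4.2 -0.6] M tool [ 0.003 -0.338 -0.154] TCP holder mm [-115.5   -1.3  107.3] axial -37.7 off-axis [-1.9 -1.3 -1.1]
```

Call:
{"op": "apply_moves", "data": {"commands": [0, 0, 0.0143, 0, 0, 1, 0, 0, 0.0143, 0, 0, 1]}}

```text
clock: 28.05
position: [0.536, -0.1414, 0.1065]
ee_rot: [0.227, -0.536, 0.802, -0.131]
contact_force: [1.5, 1.4, 2.8]
width: 0.047
```

```bash
python3 -c "from h import *;rep()"
```

```text
t 28.05 q [-0.592  0.184  2.151  0.73   0.482  0.771] w 0.047 
F tool [-2.4 -2.  -1.6] M tool [-0.101 -0.17  -0.168] TCP holder mm [-115.1   -1.6  106.5] axial -38.6 off-axis [-1.9 -1.6 -1.1]
```

Call:
{"op": "apply_moves", "data": {"commands": [0, 0, 0.0143, 0, 0, 1, 0, 0, 0.0143, 0, 0, 0.5]}}

```text
clock: 28.25
position: [0.5363, -0.1415, 0.1059]
ee_rot: [0.24, -0.443, 0.857, -0.106]
contact_force: [-2.1, -1.0, 6.3]
width: 0.0466
```

```bash
python3 -c "from h import *;rep()"
```

```text
t 28.25 q [-0.592  0.186  2.151  0.732  0.48   0.992] w 0.0466 
F tool [-0.2 -1.6 -6.5] M tool [-0.287 -0.015 -0.143] TCP holder mm [-114.8   -1.7  105.9] axial -39.3 off-axis [-1.9 -1.7 -1.1]
```

Call:
{"op": "apply_moves", "data": {"commands": [0, 0, 0.0143, 0, 0, 1, 0, 0, 0.007, 0, 0, 0.5]}}

```text
clock: 28.45
position: [0.5365, -0.1416, 0.1053]
ee_rot: [0.25, -0.344, 0.901, -0.078]
contact_force: [-1.3, -2.1, 5.0]
width: 0.0468
```

```bash
python3 -c "from h import *;rep()"
```

```text
t 28.45 q [-0.591  0.187  2.152  0.733  0.478  1.216] w 0.0468 
F tool [ 0.2 -2.4 -5. ] M tool [-0.196  0.146 -0.121] TCP holder mm [-114.6   -1.9  105.3] axial -39.9 off-axis [-2.1 -1.9 -1.2]
```

Call:
{"op": "apply_moves", "data": {"commands": [0, 0, 0.007, 0, 0, 1, 0, 0, 0.005, 0, 0, 0.5]}}

```text
clock: 28.65
position: [0.5366, -0.1417, 0.1047]
ee_rot: [0.257, -0.241, 0.935, -0.05]
contact_force: [-1.1, -1.3, 2.0]
width: 0.047
```

```bash
python3 -c "from h import *;rep()"
```

```text
t 28.65 q [-0.591  0.188  2.152  0.734  0.477  1.44 ] w 0.047 
F tool [ 0.5 -1.1 -2.3] M tool [-0.129  0.202 -0.152] TCP holder mm [-114.5   -2.   104.7] axial -40.4 off-axis [-2.2 -2.  -1.3]
```

Call:
{"op": "apply_moves", "data": {"commands": [0, 0, 0.0143, 0, 0, 1, 0, 0, 0.007, 0, 0, 0.5]}}

```text
clock: 28.85
position: [0.5368, -0.1418, 0.1041]
ee_rot: [0.261, -0.135, 0.956, -0.02]
contact_force: [-1.9, -1.5, 4.6]
width: 0.0469
```

```bash
python3 -c "from h import *;rep()"
```

```text
t 28.85 q [-0.591  0.189  2.152  0.735  0.475  1.663] w 0.0469 
F tool [-0.3 -1.4 -5. ] M tool [-0.07   0.354 -0.222] TCP holder mm [-114.3   -2.   104.1] axial -41.0 off-axis [-2.4 -2.  -1.4]
```

Call:
{"op": "apply_moves", "data": {"commands": [0, 0, 0.007, 0, 0, 1]}}

```text
clock: 28.95
position: [0.5368, -0.1418, 0.1038]
ee_rot: [0.262, -0.062, 0.963, -0.001]
contact_force: [1.8, -1.6, 0.5]
width: 0.0473
```

```bash
python3 -c "from h import *;rep()"
```

```text
t 28.95 q [-0.591  0.19   2.153  0.736  0.475  1.813] w 0.0473 
F tool [-1.6 -1.8  0.4] M tool [ 0.009  0.424 -0.272] TCP holder mm [-114.3   -2.   103.8] axial -41.3 off-axis [-2.5 -2.  -1.4]
```

Call:
{"op": "apply_moves", "data": {"commands": [0, 0, 0.007, 0, 0, 1]}}

```text
clock: 29.05
position: [0.5369, -0.1417, 0.1034]
ee_rot: [0.261, 0.011, 0.965, 0.019]
contact_force: [2.3, -1.8, -1.5]
width: 0.0469
```

```bash
python3 -c "from h import *;rep()"
```

```text
t 29.05 q [-0.59   0.19   2.153  0.736  0.474  1.964] w 0.0469 
F tool [-1.3 -1.8  2.4] M tool [ 0.108  0.354 -0.269] TCP holder mm [-114.3   -2.   103.4] axial -41.7 off-axis [-2.6 -2.  -1.5]
```

The torque has risen from about 0.15 to 0.27 N m, which puts the pad force near 40 N. That is firm, so I stop, release and back off along the axis.

Call:
{"op": "apply_moves", "data": {"commands": [0, 0, 0, 0, 0, 0, 0, 0, 0, 0, 0, 0]}}

```text
clock: 29.25
position: [0.5369, -0.1417, 0.1034]
ee_rot: [0.261, 0.007, 0.965, 0.018]
contact_force: [2.9, -2.3, -0.9]
width: 0.0467
```

```bash
python3 -c "from h import *;rep()"
```

```text
t 29.25 q [-0.591  0.19   2.153  0.737  0.474  1.955] w 0.0467 
F tool [-2.1 -2.4  2.2] M tool [ 0.255  0.239 -0.025] TCP holder mm [-114.2   -1.9  103.4] axial -41.7 off-axis [-2.6 -1.9 -1.5]
```

Call:
{"op": "apply_moves", "data": {"commands": [0, 0, 0, 0, 0, 0, 0, 0, 0, 0, 0, 0, 0, 0, 0, 0, 0, 0, 0, 0, 0, 0, 0, 0, 0, 0, 0, 0, 0, 0, 0, 0, -0.3, 0, 0, 0, 0, 0, -0.6, 0, 0, 0, 0, 0, -0.8, 0, 0, 0, 0, 0, -0.8, 0, 0, 0, 0, 0, -0.8, 0, 0, 0, 0, 0, -0.8, 0, 0, 0, 0, 0, -0.5, 0, 0, 0, 0, 0, 0, 0, 0, 0], "jaw": 1}}

```text
clock: 30.55
position: [0.4668, -0.1462, 0.225]
ee_rot: [0.262, 0.008, 0.965, 0.017]
contact_force: [-0.7, -0.4, -0.1]
width: 0.0854
```

```bash
python3 - <<'E'
from h import *
rep();d=snap("scene",7);t=snap("top",7)
f=np.hstack([cv2.resize(x["frame"][a:a+110,b:b+110,::-1],(400,400),interpolation=cv2.INTER_CUBIC) for x,a,b in((d,155,190),(t,155,270))])
cv2.imwrite("pics/a7.png",np.clip(f.astype(float)*2,0,255).astype(np.uint8))
# bystanders unchanged? mean abs difference round each in scene view
d0=cam("scene");
for n,(u,v) in dict(bowl=(406,155),bottle=(444,198),tray=(138,220),beaker=(176,259)).items():
    w=lambda x:x["frame"][v-18:v+18,u-18:u+18].astype(float);print(n,np.abs(w(d)-w(d0)).mean().round(1))
E
```

```text
t 30.55 q [-0.724 -0.072  2.06   0.508  0.826  2.147] w 0.0854 
F tool [ 0.6 -0.4 -0.3] M tool [0.03  0.267 0.019] TCP holder mm [-184.5   -1.4  225. ] axial 98.8 off-axis [-2.6 -1.4 -1.5]
bowl 2.1
bottle 2.1
tray 2.1
beaker 2.1
```

View pics/a7.png

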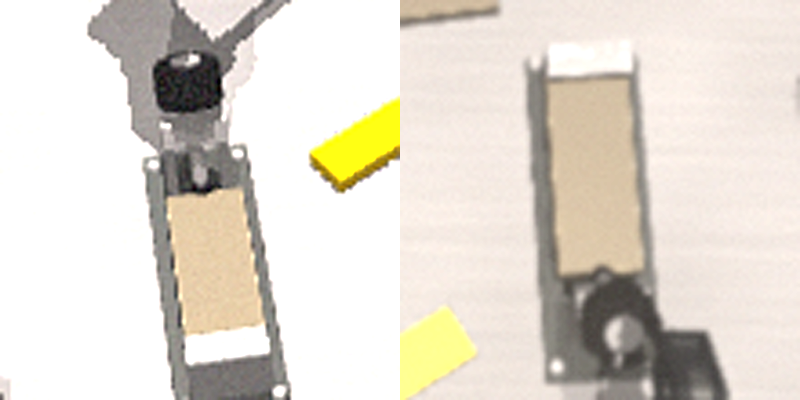

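The scene half shows the stone flat under the lip (225,345) with the pad touching its edge at (200,185). The gripper is clear of the knob in both views, and the bystander patches are unchanged. I hand in.

```bash
python3 -c "
from rig import manip
print(manip.sign_off())"
```

```text
the job is handed in; nothing more can be done
None
```

The whetstone is mounted and clamped, and I handed the job in at about 31 s of the 72 s allowed; the sign-off gave no verdict.

- **Stone:** I gripped it across its width and tilted it 25°. Then I tucked one end under the lip and pivoted it flat until it touched the bed at the expected height, pressing with about 15 N.
- **Clamp:** I screwed the knob in by about 9.2 rad in two grips, with one regrip between them. The turning torque rose from about 0.15 to 0.27 N m, so the pad presses with roughly 30–40 N, inside the 15–60 N firm range. This is an estimate from torque readings that scatter by about ±0.02 N m (±7 N). The pad force was not measured directly.
- **Last checks:** the final pictures show the stone flat under the lip, with the pad on its clamp-end edge. The gripper was open and clear, with contact force near zero. The image patches around the bowl, bottle, tray and beaker were unchanged.
- **Disagreements:** the two cameras differed by up to about 5 mm along the holder, so I used the mean. The real knob axis was about 2–3 mm off my estimate. That caused brief side and axial loads up to about 18 N, which I corrected while turning.

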